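Turn the tacky pipe cover and stow the drying board

TASK

The pipe-hole cover on the drying board is tacky: without the gripper touching it, take the cranked scraper from its rest, work the blade under the cover's rim and lever it over, keeping it low and the board level, so that it lies flat on the board, collar up. Put the scraper back in its rest as it was. Then slide the board by its grip, never lifting it, until all but its handle is under the middle of the low shelf, without touching the shelf or its feet or disturbing the cover or the other things.

Things in the scene. Friction and masses are not known exactly. Their poses are not given: they have to be found in the camera images.
- cover_center (a point): Centre of the pipe-hole cover (grey plastic, 70 g): flat round flange 84 mm across, 5 mm thick, on a concentric solid round collar 52 mm across, 6 mm deep; 11 mm over all, centre half-way. Its z points from collar side to plain side: up at the start, when it stands on its collar with the rim 6 mm clear of the board. Starts near the board's -y end; there is room to turn it once towards +y.
- scraper_grip (a point): Grip point of the cranked scraper (160 g), on the axis of its dark wooden handle (130 long, 20 wide, 24 mm high), 40 mm behind the handle's front end. y points to the straight tip edge, 145 mm ahead; z up. Steel blade 70 long, 60 wide, 2 mm thick, parallel to the handle, its underside 40 mm below this point. At the start the blade is flat on the bench, the handle's rear end in the rest.
- rest_home (a point): Where the scraper's grip point belongs: 40 mm above the bench, 75 mm ahead (+y) of the centre of its fixed rest, a light wooden block 60 x 28 mm, 28 mm high, with two cheeks 16 mm higher and 34 mm apart forming an open notch along y. y: direction in which the stowed scraper points.
- board_center (a point): Middle of the top face of the loose plywood drying board (450 g): 130 mm (x) by 300 mm (y), 12 mm thick, flat, no rim. x points away from its handle, y along its length, z up.
- board_grip (a point): Centre of the board's raised wooden grip: a bar 60 mm long (along the board's x), 16 mm wide, standing 12 to 36 mm above the bench on a 45 mm wide tongue at the middle of the board's near side. 120 mm behind (-x) the board's centre, 26 mm above the bench. Same axes as the board.
- board_corner_l (a point): The +y corner of the board's near edge (the edge with the handle), top face: 65 mm behind and 150 mm beside the board's centre.
- board_corner_r (a point): The -y corner of the board's near edge, top face.
- shelf_front (a point): Middle of the front lower edge of the fixed low shelf: light grey panel 460 mm wide (y), 220 mm deep (x), 16 mm thick, underside 55 mm above the bench, small stock on top up to 70 mm high. x points in under the shelf, y along the front edge. Four round feet 28 mm across at y = -205 and 205 mm, 35 and 190 mm behind the front edge.
- bottle: Bystander: white plastic jar with a blue label, 70 mm across, 130 mm high; origin at the middle of its underside. To be left alone.
- coupling: Bystander: grey pipe coupling, a tube standing on end, 56 mm across, 45 mm high; origin at the middle of its underside. To be left alone.
- runner: Bystander: steel drawer runner lying flat, 240 mm long (y), 45 mm wide, 16 mm high; origin at the middle of its underside. To be left alone.
- cover: The cover as a body; origin at the middle of its collar's face.
- board: The board as a body; origin at the middle of its underside.
- scraper: The scraper as a body; origin 40 mm below its grip point.
- shelf: The shelf as a body; origin on the bench below shelf_front.
Mind the look-alikes: they are no part of the job. Leave any purple look-alike of the scraper alone.

How it is judged (in metres and radians):
On the way, in this order (a step that is already met when the one before it is completed fails the run):
1. the scraper has been taken from its rest (distance between scraper_grip and rest_home above 0.06 m), for 0.2 s.
2. the cover lies flat on the board, collar up, turned while the scraper is off its rest (angle between cover_center's own z axis and vertical above 3 rad and x of cover_center in the frame of board_center between -0.04 and 0.04 m and y of cover_center in the frame of board_center between -0.13 and 0.13 m and z of cover_center in the frame of board_center between 0.002 and 0.009 m and distance between scraper_grip and rest_home above 0.04 m), for 0.2 s.
3. the scraper is back in its rest and released (distance between scraper_grip and rest_home below 0.02 m and angle between the y axis of scraper_grip and the y axis of rest_home, either way round below 0.2 rad and angle between scraper_grip's own z axis and vertical below 0.1 rad and contact force between scraper and the fingers below 0.1 N), for 0.2 s.
4. the board is under the shelf (x of each of board_corner_l, board_corner_r in the frame of shelf_front above -0.01 m and x of board_center in the frame of shelf_front below 0.145 m and y of board_center in the frame of shelf_front between -0.05 and 0.05 m), for 0.2 s.
At the end, for the whole second after the job is handed in: Cover flat on the board, collar up (0.14 rad; centre within 40 mm across, 130 mm along of the middle); scraper level in its rest (20 mm, 0.2 rad); board under the shelf (near corners at most 10 mm short, not out at the back, centre within 50 mm of the middle); all released, still (all of step 3 and all of step 4 and angle between cover_center's own z axis and vertical above 3 rad and x of cover_center in the frame of board_center between -0.04 and 0.04 m and y of cover_center in the frame of board_center between -0.13 and 0.13 m and z of cover_center in the frame of board_center between 0.002 and 0.009 m and linear speed of each of cover, board, scraper below 0.01 m/s); the robot touches nothing.
It fails at once if the gripper or arm touches the cover (contact force between cover and the fingers above 0.3 N or contact force between cover and the arm above 0.3 N).
It fails at once if the cover is carried high or tossed (centre over 120 mm above the bench) (height (world z) of cover_center above 0.12 m).
It fails at once if the board is lifted (top centre over 27 mm above the bench) or tipped (over 0.15 rad) (height (world z) of board_center above 0.027 m or angle between board_center's own z axis and vertical above 0.15 rad).
It fails at once if the shelf is touched (over 2 N) (contact force between shelf and anything else above 2 N).
It fails at once if a bystander is moved by more than 25 mm (distance of any of bottle, coupling, runner from where it was at the start of the episode above 0.025 m).
It also fails if it takes over 64 s, if anything falls off the work surface, if the arm or the gripper's body presses on something with over 40 N, if the wrist force passes 120 N, or if a joint passes its speed limit or range.

ROBOT

A 6-joint arm with a two-finger parallel gripper is mounted at the origin on the work surface. World frame = base frame: x ahead of the robot, y to its left, z up, the work surface at z = 0. Lengths are in mm, angles in rad, forces in N, time in s.
With the tool pointing down it reaches from about 375 to 750 mm from the base axis. Payload 9 kg.
Tool frame: the origin (TCP) lies at the very end of the fingers, on their centre line; the grasp point (between the pads) lies 19 mm behind it; z points along the fingers, y is the line along which they close (so a half turn about z gives the same grasp; the last joint's range is limited). The gripper opens to 85 mm and grips with 20 to 120 N. Pads are 22 mm wide; open, the fingers measure 114 mm over their backs; the gripper's body (76 mm by 85 mm) begins 54 mm behind the grasp point. The pads swing forward as they close: fully open they stand 13 mm farther back than shut.
Start: joints at [0.889, 0.104, 0.097, 1.564, 0, 1.353], TCP at [268.419, 536.645, 231.331] pointing down, gripper open.
Joint ranges: [-2.99, 2.99], [-0.84, 1.86], [-1.1, 1.16], [-1.84, 2.11], [-1.51, 1.56], [-3.14, 3.14]. Speed limits (rad/s): [2.22, 2.22, 2.57, 3.14, 3.14, 3.14].

INTERFACE

Orientations are given as a rotation vector (axis times angle).
In Python, from plant import goto, movel, move_joints, gripper_to, sleep, ik, read_camera, PlanningError, hand_in, current_clock, current_joint_pos, current_joint_velocities, current_effort, current_position, current_tool_rot, current_ft_force, current_ft_torque, current_width, current_gripper_force gives the robot as it stands. The module is installed in compiled form; this text tells all that it offers. Calls block until the motion is done:
- goto(position, orientation): joint-space move of the TCP to a pose.
- movel(position, frame=None, rate=150, threshold=None): straight line of the TCP; frame=None keeps the orientation; rate is the mean speed in mm/s. With threshold (N) it stops when the force on the tool has changed by that much, and returns True; else False.
- move_joints(angles): joint-space move.
- gripper_to(opening, newtons=None): opening from 0.0 (shut) to 1.0 (fully open); newtons is the grip in N (None keeps the last); returns when the fingers have stopped.
- sleep(seconds).
- ik(position, orientation): joint angles nearest the present ones, or None.
- read_camera(name): name is "scene" or "top" or "wrist"; returns a dict with "img" (480x640x3 uint8, blue, green, red), "fx", "fy", "cx", "cy" (pixels), "rvec" (rotation vector, rad) and "tvec" (3), from world to camera coordinates, as OpenCV has them; the wrist camera has in their place "tool_from_camera" (4x4, takes a point from camera to tool coordinates, whose origin is the TCP and whose axes are the flange's). Camera axes: x right, y down, z forward; pixel columns grow to the right and rows downward; lengths in mm; the calibration is good to about 2 mm. The wrist camera is an equidistant fisheye: a pixel r from the principal point sees the ray r / f radians off the axis. A picture is of the moment at which its call begins: read the wrist's pose just before it. There is no depth.
A pose or a line that the arm cannot do raises PlanningError and nothing moves.
- hand_in(): hands the job in; it is judged then, once.
Readings, each from a call of its own:
- current_clock(): time.
- current_joint_pos(): joint angles.
- current_joint_velocities(): joint speeds.
- current_effort(): joint torques, N m.
- current_position(): TCP position.
- current_tool_rot(): TCP orientation.
- current_ft_force(): force on the tool from outside, world axes, zero at the start.
- current_ft_torque(): the same for the moment, N m.
- current_width(): opening from 0.0 (shut) to 1.0 (fully open).
- current_gripper_force(): force on a finger pad.
Only numpy, scipy, OpenCV 4.12 (cv2) and the standard library are available. Lean on these libraries where they do the work, as an engineer would, in place of code of your own. Each camera call takes 0.05 s, during which the arm holds its last target. There are 200 camera calls.

## Working session

There is one attempt and no reset: what is moved stays moved. The work goes in short steps, each a Python script; the robot and the scene stay as the last script left them, time stands still between calls to the robot, and variables do not carry over. Pictures are saved under pics/ and viewed, at most 10 in all, crops included, and the job is handed in when it is done.

```bash
mkdir -p pics; ls; cat > h.py <<'E'
from plant import *
import numpy as np, cv2
def snap(name,fn):
    c=read_camera(name); cv2.imwrite('pics/'+fn,c['img']); np.save('pics/'+fn+'.npy',c,allow_pickle=True); return c
def load(fn): return np.load('pics/'+fn+'.npy',allow_pickle=True).item()
def ray(c,u,v,z):
    R=cv2.Rodrigues(np.array(c['rvec'],float))[0];t=np.array(c['tvec'],float).ravel()
    d=R.T@np.array([(u-c['cx'])/c['fx'],(v-c['cy'])/c['fy'],1]);o=-R.T@t
    return o+d*(z-o[2])/d[2]
def proj(c,P):
    K=np.array([[c['fx'],0,c['cx']],[0,c['fy'],c['cy']],[0,0,1.]])
    return cv2.projectPoints(np.array(P,float).reshape(-1,1,3),np.array(c['rvec'],float),np.array(c['tvec'],float),K,None)[0].reshape(-1,2)
E
python3 - <<'E'
from h import *
for n in('top','scene'):
    c=snap(n,n+'1.png');print(n,c['fx'],np.ravel(c['rvec']),np.ravel(c['tvec']))
print(current_clock(),current_tool_rot())
E
```

```text
pics
top 441.8632634710841 [ 2.18016745 -2.01450218  0.23519594] [  22.25948688  470.34234384 1123.46704822]
scene 493.9735211842156 [ 2.02917507  1.61881813 -0.51398009] [-147.31119215 -308.06843876 1343.30866332]
0.1 [-7.21791137e-01 -3.05700949e+00  1.70748841e-03]
```

View pics/top1.png

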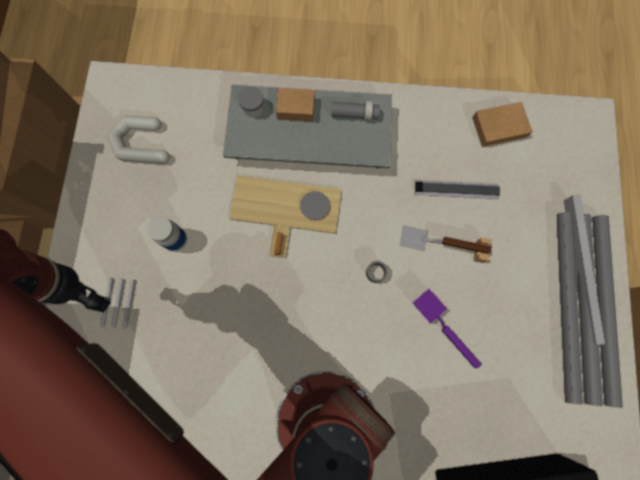

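View pics/scene1.png

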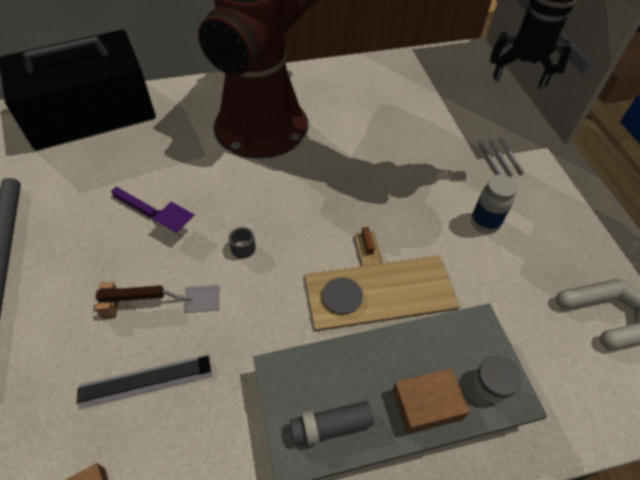

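Top view: the board has corners at about (238,177), (341,188), (336,234) and (230,219). The cover is at (316,206), the grip at (278,242), the scraper blade at (414,238) and handle at (466,245), and the rest at (484,250). The shelf front edge runs from (224,156) to (390,167). The purple look-alike, at (450,325), stays alone. I'll fit poses and overlay the models to check.

```bash
cat > fit.py <<'E'
from h import *
t=load('top1.png');s=load('scene1.png')
def P(n,u,v,z): 
    return ray(n,u,v,z)[:2].round(1)
print('board top', [P(t,*q,12) for q in [(238,177),(341,188),(336,234),(230,219)]],[P(s,*q,12) for q in [(458,307),(315,328),(305,273),(443,258)]])
print('cover',P(t,316,206,20),P(s,342,296,20))
print('grip',P(t,278,243,36),P(s,368,240,36))
print('blade corners t',[P(t,*q,2) for q in[(403,226),(428,229),(425,250),(400,247)]],'s',[P(s,*q,2) for q in[(187,286),(219,287),(218,311),(184,311)]])
print('handle t',P(t,442,241,52),P(t,491,247,52),'s',P(s,162,289,52),P(s,97,292,52))
print('shelf top front t',P(t,224,157,71),P(t,390,167,71),'s',P(s,254,354,71),P(s,490,308,71), 'back',P(t,231,85,71),P(t,394,94,71))
print('bottle',P(t,161,228,130),'coupling',P(t,378,271,45),P(s,242,235,45),'runner',P(t,457,189,16))
def crop(c,x0,y0,x1,y1,k): return cv2.resize(c['img'][y0:y1,x0:x1],None,fx=k,fy=k,interpolation=cv2.INTER_CUBIC)
a=crop(t,215,140,505,270,2.75); b=crop(s,80,220,475,370,2.02)
w=max(a.shape[1],b.shape[1]);f=lambda i:cv2.copyMakeBorder(i,0,0,0,w-i.shape[1],cv2.BORDER_CONSTANT)
o=np.vstack([f(a),f(b)])[:600,:800];print(a.shape,b.shape);cv2.imwrite('pics/c1.png',o)
E
python3 fit.py
```

```text
board top [array([636.8, 298. ]), array([627.3,   3.1]), array([492.3,   8.1]), array([511.7, 305.5])] [array([644.3, 302.3]), array([625.5,   6.9]), array([496.1,  15.1]), array([524.5, 317.4])]
cover [566.   69.4] [571.7  76.1]
grip [449.1 163. ] [458.3 163.9]
blade corners t [array([ 532.7, -178. ]), array([ 529.6, -248.2]), array([ 468.8, -241.2]), array([ 471.8, -171.8])] s [array([ 467. , -233.4]), array([ 484.2, -168. ]), array([ 540.3, -176.5]), array([ 525. , -243.9])]
handle t [ 485.8 -274. ] [ 479.8 -404.3] s [ 494.9 -274.8] [ 473.8 -399.8]
shelf top front t [669.8 330.4] [ 677.1 -124.1] s [ 678.4 -117.8] [686.1 334.6] back [889.9 338.2] [ 899.1 -126.4]
bottle [444.1 448.1] coupling [ 392.8 -108.4] [ 392.  -101.4] runner [ 649.1 -324.1]
(358, 798, 3) (303, 798, 3)
```

View pics/c1.png

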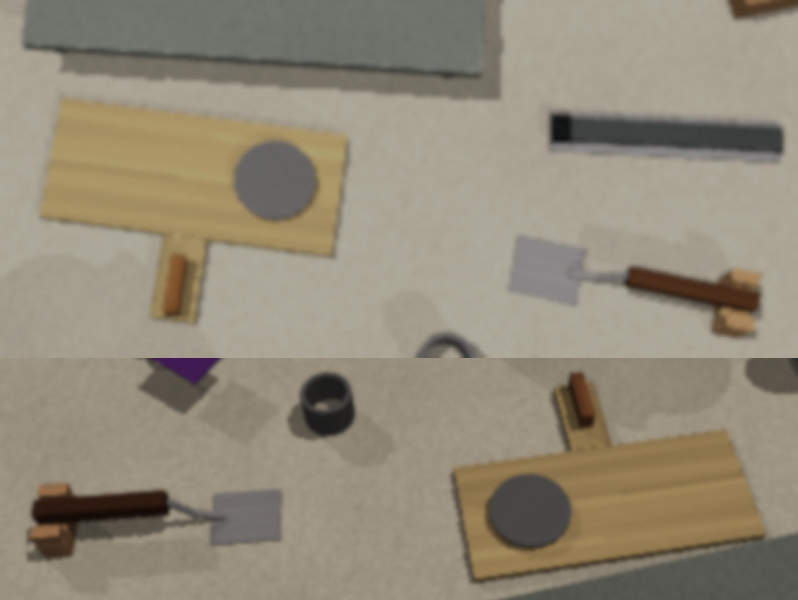

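The crop shows both views sharply enough to refine. Next is a least-squares fit of the board, scraper and shelf, with the cover from a segmented disc centroid.

```bash
cat > fit2.py <<'E'
from h import *
from scipy.optimize import least_squares
t=load('top1.png');s=load('scene1.png')
T=lambda u,v:(u/2.75+215,v/2.75+140); S=lambda u,v:(u/2.02+80,(v-358)/2.02+220)
def fit(name,pts,tp,sp,x0):
    pts=np.array(pts,float)
    def tr(p): c,n=np.cos(p[2]),np.sin(p[2]); return np.c_[p[0]+c*pts[:,0]-n*pts[:,1],p[1]+n*pts[:,0]+c*pts[:,1],pts[:,2]]
    for lab,L in(('t',[(t,tp)]),('s',[(s,sp)]),('both',[(t,tp),(s,sp)])):
        f=lambda p:np.concatenate([(proj(c,tr(p))-np.array(q))[~np.isnan(np.array(q)[:,0])].ravel() for c,q in L])
        r=least_squares(f,x0,x_scale=[10,10,.1],loss='soft_l1');print(name,lab,r.x.round(3),'rms px',np.sqrt(np.mean(f(r.x)**2)).round(2))
nan=(np.nan,np.nan)
fit('board',[(65,150,12),(65,-150,12),(-65,-150,12),(-65,150,12)],[T(61,98),T(348,136),T(334,255),T(41,216)],[S(764,537),S(475,572+2),S(454,467),S(727,431)],[568,155,0])
fit('grip',[(30,0,36),(-30,0,36)],[T(180,256),T(173,314)],[S(586,425),S(574,375)],[450,163,0])
# scraper, origin grip point on bench
fit('scraper',[(-30,145,2),(-30,75,2),(30,75,2),(30,145,2),(0,40,52),(0,-90,52)],[T(509,290),T(577,304),T(585,248),T(517,236),T(629,275),T(757,301)],[S(281,490),S(213,492),S(210,546),S(282,541),S(167,503),S(34,511)],[490,-315,0])
fit('shelf',[(0,230,71),(0,-230,71),(220,230,71),(220,-230,71)],[(224,157),(390,167),(231,85),(394,94)],[(490,308),(254,354),(544,415),(272,486)],[677,104,0])
for n,c,(u,v) in(('t',t,(316,206)),('s',s,(342,296))):
    hsv=cv2.cvtColor(c['img'],cv2.COLOR_BGR2HSV);m=((hsv[...,1]<60)&(hsv[...,2]<135)).astype(np.uint8)
    k,l,st,ce=cv2.connectedComponentsWithStats(m,connectivity=4);i=l[v,u];print('cover',n,st[i],ce[i].round(1),ray(c,*ce[i],22 if n=='t' else 21).round(1))
E
python3 fit2.py
```

```text
board t [ 5.68280e+02  1.53743e+02 -5.50000e-02] rms px 0.39
board s [ 5.71895e+02  1.58986e+02 -7.30000e-02] rms px 0.86
board both [ 5.70775e+02  1.57173e+02 -7.10000e-02] rms px 1.2
grip t [ 4.47764e+02  1.59681e+02 -1.90000e-02] rms px 0.19
grip s [ 4.59719e+02  1.61439e+02 -8.00000e-02] rms px 0.92
grip both [ 4.54291e+02  1.61577e+02 -4.90000e-02] rms px 1.75
scraper t [ 4.85404e+02 -3.17853e+02 -1.36000e-01] rms px 0.64
scraper s [ 4.92319e+02 -3.13914e+02 -1.20000e-01] rms px 0.96
scraper both [ 4.88673e+02 -3.15247e+02 -1.30000e-01] rms px 1.31
shelf t [6.73961e+02 1.02571e+02 1.70000e-02] rms px 0.67
shelf s [ 6.77054e+02  1.07304e+02 -4.00000e-03] rms px 2.27
shelf both [6.74795e+02 1.05309e+02 7.00000e-03] rms px 2.04
cover t [300 191  30  29 652] [314.4 205.1] [567.7  73.9  22. ]
cover s [ 322  278   40   35 1101] [341.9 295.2] [570.4  76.1  21. ]
```

```bash
cat >> h.py <<'E'
def rot(yaw,sg=1):
    y=sg*np.array([np.cos(yaw),np.sin(yaw),0]);z=np.array([0,0,-1.])
    return cv2.Rodrigues(np.c_[np.cross(y,z),y,z])[0].ravel()
SY=-0.13; BY=-0.063; SC=np.array([488.7,-315.5]); BC=np.array([570.,156.]); CV=np.array([569.,75.])
def B(x,y): # board frame -> world
    c,s=np.cos(BY),np.sin(BY); return BC+[c*x-s*y,s*x+c*y]
E
python3 - <<'E'
from h import *
for sg in(1,-1):
    q=[ik([*SC,21],rot(SY,sg)),ik([*CV-[10,180],21],rot(BY,sg)),ik([*CV+[0,-110],110],rot(BY,sg))]
    print(sg,[None if a is None else np.round(a,2) for a in q])
sg=1 if (lambda a:a is not None and abs(a[5])<2.6)(ik([*SC,21],rot(SY,1))) else -1
print('use',sg)
gripper_to(0.7,100)
goto([*SC,120],rot(SY,sg)); f0=current_ft_force()
print(current_clock(),f0,movel([*SC,21],rate=120,threshold=8),current_position())
gripper_to(0.0,110);print(current_width(),current_gripper_force(),current_ft_force())
movel([*SC,90],rate=100);print(current_position(),current_width(),current_gripper_force(),current_ft_force(),current_clock())
snap('scene','s2.png');snap('top','t2.png')
a=load('s2.png')['img'][200:350,60:360];cv2.imwrite('pics/c2.png',cv2.resize(a,None,fx=2.6,fy=2.6,interpolation=2))
E
```

```text
1 [array([-0.8 ,  0.12, -0.27,  1.18,  0.  ,  0.9 ]), array([-0.42,  0.08, -0.31,  1.18,  0.  ,  1.22]), array([-0.29,  0.03, -0.2 ,  1.34,  0.  ,  1.34])]
-1 [array([-0.8 ,  0.12, -0.27,  1.18,  0.  , -2.24]), array([-0.42,  0.08, -0.31,  1.18,  0.  , -1.92]), array([-0.29,  0.03, -0.2 ,  1.34,  0.  , -1.8 ])]
use 1
3.5917 [-0.23053436 -0.45043075  0.20808398] False [ 489.17635466 -315.97162329   21.9021357 ]
0.21623150877248842 108.27070713043213 [0.40349133 0.64577048 5.78382546]
[ 488.39525195 -315.20065113   89.26078793] 0.21408201003407082 107.37987399101257 [-0.72047772 -0.88914744 -2.61968274] 5.8583
```

View pics/c2.png

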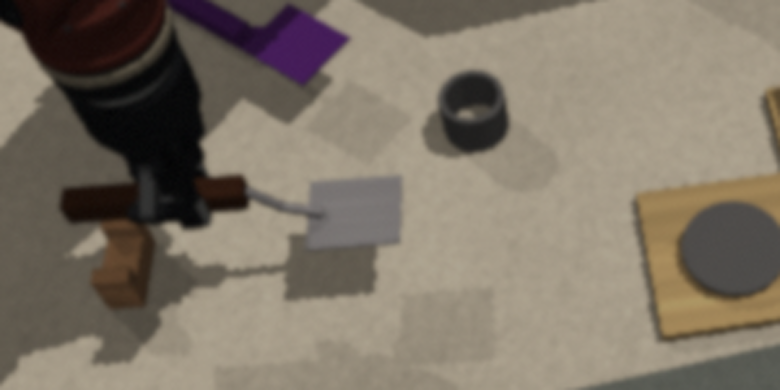

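The scraper is held, clear of the rest and roughly level; the tip edge runs from crop (401,177) to (401,241). I'll compute the tip's position relative to the TCP, then go to the cover.

```bash
python3 - <<'E'
from h import *
s=load('s2.png');t=load('t2.png')
for z in(60,69,75):print(z,[ray(s,u/2.6+60,v/2.6+200,z).round(1)[:2] for u,v in((401,177),(401,241),(311,184),(307,248))])
tip=SC+145*np.array([-np.sin(SY),np.cos(SY)]);print('expected tip',tip)
pr=proj(t,[[*tip,69]])[0];print(pr)
a=t['img'][190:280,380:520];cv2.imwrite('pics/c3.png',cv2.resize(a,None,fx=5,fy=5,interpolation=2))
E
```

```text
60 [array([ 473.8, -168. ]), array([ 530.9, -174.2]), array([ 465. , -236.6]), array([ 521.4, -243.4])]
69 [array([ 479.8, -167.3]), array([ 536.3, -173.4]), array([ 471.1, -235.2]), array([ 527. , -241.9])]
75 [array([ 483.8, -166.8]), array([ 539.9, -172.9]), array([ 475.2, -234.2]), array([ 530.7, -240.9])]
expected tip [ 507.49695068 -171.72352541]
[405.2251752  228.62057043]
```

View pics/c3.png

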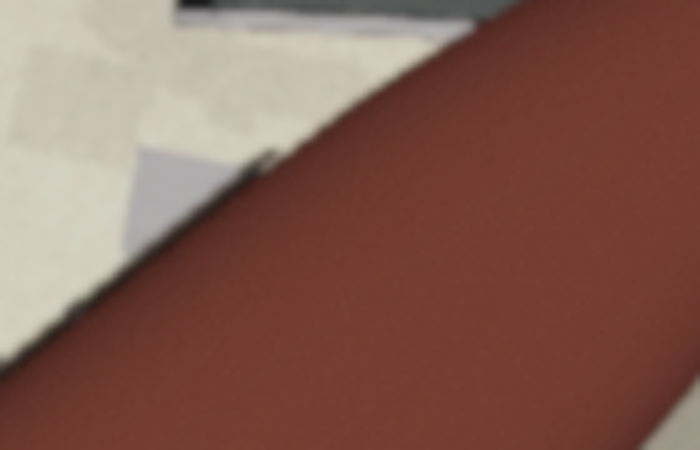

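```bash
python3 - <<'E'
from h import *
G=lambda tipy,z,x=4:[*B(x,tipy-146),z]
movel([*SC,100],rate=150)
goto(G(-146,70),rot(BY)); movel(G(-144,45),rate=80); sleep(.3)
print(current_ft_force(),current_position())
h=movel(G(-144,30.5),rate=10,threshold=3);p=current_position();print('touch',h,p,current_ft_force())
movel([*G(-144,0)[:2],p[2]+1.5],rate=20);print(current_position())
z=current_position()[2]
snap('scene','s3.png')
h=movel(G(-106,p[2]+1.2),rate=15,threshold=2.5);print('adv',h,current_position(),current_ft_force(),'expect end',G(-107,0),current_clock())
snap('scene','s4.png')
a=[cv2.resize(load(f)['img'][230:340,200:470],None,fx=2.7,fy=2.7,interpolation=2) for f in('s3.png','s4.png')]
cv2.imwrite('pics/c4.png',np.vstack(a))
E
```

```text
[ 0.16207462 -0.76939968 -1.58433722] [ 555.9900011  -133.7804852    45.37583186]
touch True [ 555.67858715 -133.85843132   32.57864378] [ 0.31530496 -2.35167816  2.34519893]
[ 555.4931853  -133.53698922   33.81638817]
adv False [558.15621999 -95.77024658  33.80156398] [ 0.83068845 -0.28126502 -1.17617264] expect end [np.float64(558.0636061814569), np.float64(-96.74992087557345), 0] 11.8917
```

View pics/c4.png

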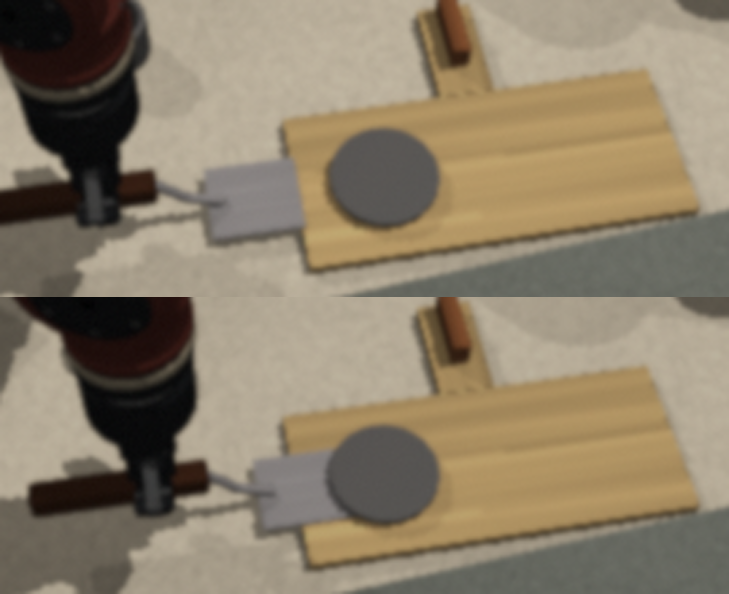

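The blade is on the board and under the rim by about 15 mm, without collar contact yet. It sits about 3–4 mm too far towards +x. I'll recentre it, advance gently to the collar, then lever up to about 45° and look.

```bash
python3 - <<'E'
from h import *
G=lambda tipy,z,x=1:[*B(x,tipy-146),z]
z0=33.8
movel(G(-107,z0),rate=20); sleep(.2); print(current_ft_force())
h=movel(G(-98,z0),rate=8,threshold=1.8);p=np.array(current_position());print('collar',h,p,current_ft_force())
d=np.array([-np.sin(BY),np.cos(BY)])
ty=(p[:2]-BC)@d+146; print('tip y',ty)
ty-=1; c=ty+27   # cover centre in board y
open('st.txt','w').write(f'{c} {z0}')
# tip upper corner: blade top = z above board
def tipat(th):  # cover tilt deg -> (y, height above board) of blade contact point, blade 1 mm off collar
    a=np.radians(th); R=np.array([[np.cos(a),np.sin(a)],[-np.sin(a),np.cos(a)]])
    if th<20.5:
        return np.array([c+26,0])+R@np.array([-27-26,6.])
    r=69+2.5*np.sin(a); return np.array([c+43.1,0])+r*np.array([-np.cos(a),np.sin(a)])
for th in(5,12,20,28,36,44):
    y,hh=tipat(th); # blade top at board+hh ; TCP z = 32.6 (underside on board) + hh-2
    movel(G(y,32.6+hh-2),rate=40); print(th,np.round(current_ft_force(),1),np.round(current_position(),1))
print(current_clock())
snap('scene','s5.png');snap('top','t5.png')
a=[cv2.resize(load(f)['img'][r[0]:r[1],r[2]:r[3]],(729,297),interpolation=2) for f,r in(('s5.png',(230,340,200,470)),('t5.png',(160,270,200,470)))]
cv2.imwrite('pics/c5.png',np.vstack(a))
E
```

```text
[ 0.38667203  0.84372045 -1.28507951]
collar False [555.63583696 -87.56702947  33.8001455 ] [ 0.92800719  0.13169451 -0.19648179]
tip y -97.98817432466711
5 [-0.1  0.3 -1.5] [556.  -88.   41.7]
12 [-0.1 -1.1 -1.6] [556.  -86.1  47.9]
20 [-0.   0.1 -1.7] [556.2 -83.3  54.8]
28 [-0.   0.3 -2.7] [556.4 -80.5  64. ]
36 [-0.  -0.8 -2.1] [556.7 -75.4  72.4]
44 [ 0.8  0.4 -1.9] [557.  -69.3  80. ]
15.8917
```

View pics/c5.png

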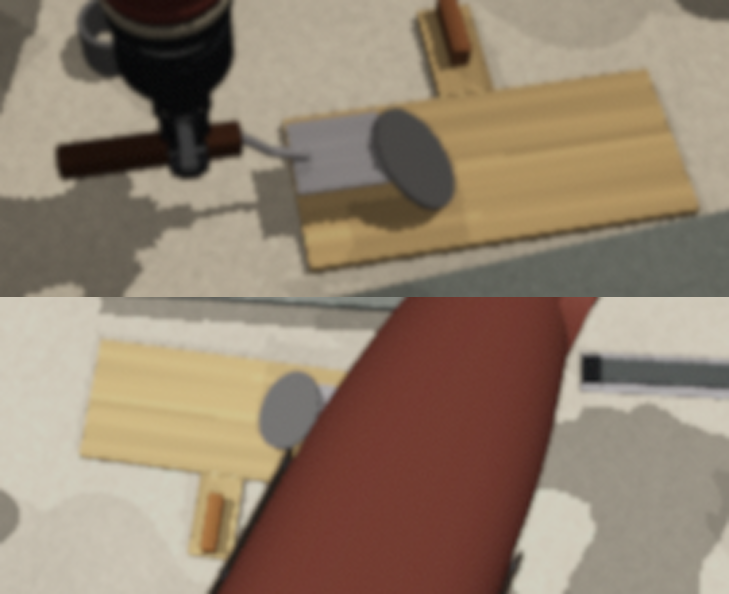

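The cover is tilted about 45° and square on the blade, and the board is level and hasn't moved. I'll continue the arc past vertical.

```bash
cat > lv.py <<'E'
from h import *
c,z0=map(float,open('st.txt').read().split())
G=lambda tipy,z,x=1:[*B(x,tipy-146),z]
def tipat(th):
    a=np.radians(th); r=69+2.5*np.sin(a); return np.array([c+43.1,0])+r*np.array([-np.cos(a),np.sin(a)])
E
python3 - <<'E'
from lv import *
for th in(52,60,68,76):
    y,hh=tipat(th); movel(G(y,32.6+hh-2),rate=40); print(th,np.round(current_ft_force(),1),np.round(current_position(),1))
snap('scene','s6.png')
for th in(84,90):
    y,hh=tipat(th); movel(G(y,32.6+hh-2),rate=40); print(th,np.round(current_ft_force(),1),np.round(current_position(),1))
snap('scene','s7.png')
y,hh=tipat(90); movel(G(y+14,32.6+hh-4),rate=40); sleep(.4); print(current_position(),current_clock())
snap('scene','s8.png')
a=[cv2.resize(load(f)['img'][230:330,240:470],None,fx=2,fy=2,interpolation=2) for f in('s6.png','s7.png','s8.png')]
cv2.imwrite('pics/c6.png',np.vstack(a))
E
```

```text
52 [-0.1 -0.  -1.6] [557.5 -62.1  86.8]
60 [ 0.4 -0.6 -1.3] [557.9 -53.9  92.4]
68 [ 0.3  0.3 -1.8] [558.4 -45.1  96.9]
76 [-0.2 -0.6 -1. ] [559.  -35.6 100. ]
84 [-0.3  0.2 -1.4] [559.6 -25.8 101.8]
90 [-0.6 -0.1 -1.5] [560.  -18.4 102.1]
[560.94473364  -4.7646256  100.20892114] 19.325
```

View pics/c6.png

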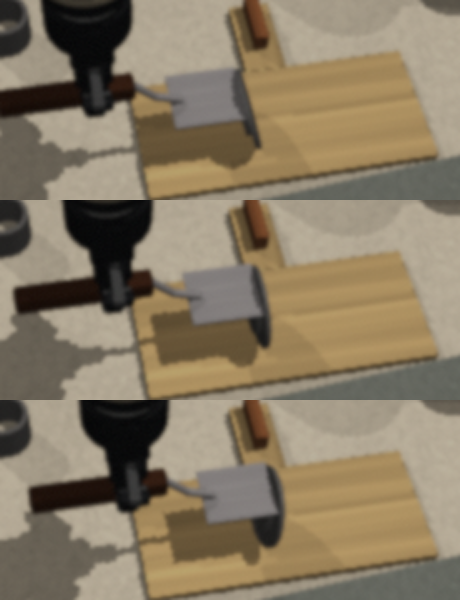

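The last frame shows the cover near or just past vertical, still leaning on the blade. I'll push the tip further along +y and check numerically that the cover has dropped.

```bash
python3 - <<'E'
from lv import *
y,hh=tipat(90)
def st(fn):
    c=snap('scene',fn);hsv=cv2.cvtColor(c['img'],cv2.COLOR_BGR2HSV);m=((hsv[...,1]<70)&(hsv[...,2]<115)).astype(np.uint8)
    m[:,:300]=0;m[:235]=0;m[318:]=0
    k,l,s,ce=cv2.connectedComponentsWithStats(m);i=1+np.argmax(s[1:,4]);return s[i],ce[i].round(1)
for dy in(22,30,38):
    movel(G(y+dy,32.6+hh-6),rate=40); sleep(.3); print(dy,st(f'p{dy}.png'),np.round(current_ft_force(),1))
print(current_clock())
a=[cv2.resize(load(f)['img'][230:330,240:470],None,fx=2.6,fy=2.6,interpolation=2) for f in('p22.png','p38.png')]
cv2.imwrite('pics/c7.png',np.vstack(a))
E
```

```text
22 (array([ 300,  235,   29,   54, 1025], dtype=int32), array([310.9, 256. ])) [0.4 1.5 5.5]
30 (array([ 300,  235,   34,   54, 1128], dtype=int32), array([313.9, 255.1])) [0.1 0.2 0.9]
38 (array([ 300,  235,   38,   49, 1168], dtype=int32), array([317.3, 253.7])) [-0.3 -0.1 -1.5]
21.4833
```

View pics/c7.png

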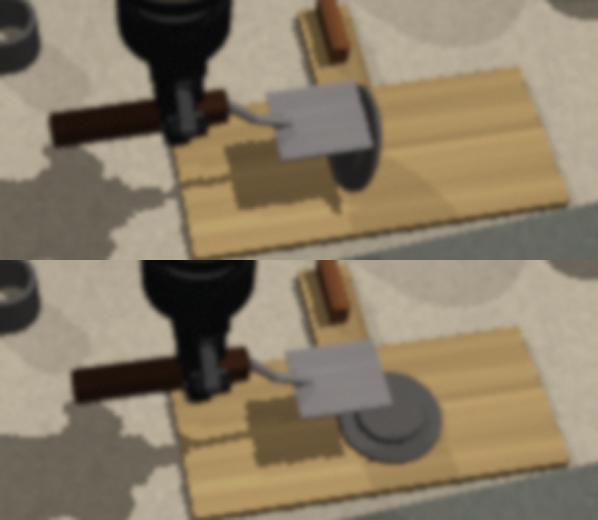

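The cover has flipped and lies flat, collar up, with its centre at scene pixel (391,290). Now the scraper goes back to its rest.

```bash
python3 - <<'E'
from lv import *
p=current_position(); movel([p[0],p[1],125],rate=120); movel([p[0]-5,p[1]-110,125],rate=200)
goto([*SC,100],rot(SY)); movel([*SC,35],rate=100); sleep(.2);print(current_ft_force())
print(movel([*SC,21],rate=25,threshold=4),current_position(),current_ft_force())
gripper_to(0.75); sleep(.2); movel([*SC,130],rate=150)
print(current_clock(),current_width())
c=load('p38.png');w=ray(c,390.8,290.4,23)[:2];r=w-BC;cs,sn=np.cos(BY),np.sin(BY);print('cover',w,'in board',cs*r[0]+sn*r[1],-sn*r[0]+cs*r[1])
goto([430,80,200],rot(0.))   # clear of the views
t=snap('top','t9.png');s=snap('scene','s9.png');print(current_clock())
a=np.vstack([cv2.resize(t['img'][140:270,215:505],(660,296),interpolation=2),cv2.resize(s['img'][220:350,80:475],(800,263),interpolation=2)[:,:660]])
cv2.imwrite('pics/c8.png',a)
E
```

```text
[-0.81031561  0.51104448 -1.05583069]
True [ 488.51520008 -315.32509261   21.89985916] [-0.20233825  1.08633013  5.05705902]
26.5917 0.749816788507005
cover [582.70359496 176.96791899] in board 11.358287771800482 21.726119087844225
28.1917
```

View pics/c8.png

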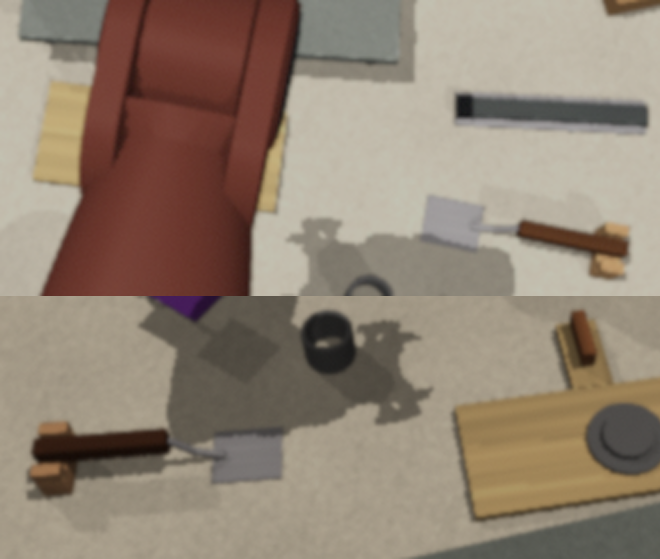

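The scraper is back in its rest at its original pixels, with the blade flat. The board hasn't moved, and the cover lies at about board (11, 22). Next I grasp the board's grip and slide it in.

```bash
python3 - <<'E'
from h import *
SH=np.array([675.5,105.]);FY=0.005
q=lambda yaw,sg:rot(yaw+np.pi/2,sg)
sg=min((1,-1),key=lambda k:abs((lambda a:9 if a is None else a[5])(ik([*B(-132,0),60],q(BY,k)))))
def W(cx,cy,yaw): return [cx-132*np.cos(yaw),cy-132*np.sin(yaw),15.8]
fin=W(SH[0]+80,SH[1],FY);print(sg,fin,ik(fin,q(FY,sg)))
gripper_to(0.6,45)
g=W(*BC,BY)
goto([g[0],g[1],100],q(BY,sg)); print(movel(g,rate=70,threshold=6),current_position())
gripper_to(0.0);print(current_width(),current_gripper_force(),current_ft_force())
movel(W(592,105,FY),frame=q(FY,sg),rate=35);print(current_ft_force(),current_position())
movel(fin,rate=45);print(current_ft_force(),current_position())
sleep(.3); gripper_to(0.6); sleep(.2)
movel([fin[0],fin[1],110],rate=100); movel([fin[0]-180,fin[1],200],rate=200); print(current_clock())
t=snap('top','t10.png');s=snap('scene','s10.png')
a=np.vstack([cv2.resize(t['img'][80:280,215:505],(435,300),interpolation=2),cv2.resize(s['img'][220:420,260:550],(435,300),interpolation=2)])
cv2.imwrite('pics/c9.png',a)
E
```

```text
1 [np.float64(623.5016499965625), np.float64(104.34000274999656), 15.8] [-0.04066265  0.27342763 -0.10874463  1.18862407  0.         -0.04566265]
False [438.6711485  164.33522593  16.31453852]
0.17741879872419153 45.01620054244995 [0.11387776 1.08145163 4.16410159]
[-2.37717418  7.13408058  7.29717764] [459.91789572 105.46388345  16.24738203]
[-13.18021991  -0.39566118  15.14614404] [621.58329213 104.46051027  16.28376454]
40.375
```

View pics/c9.png

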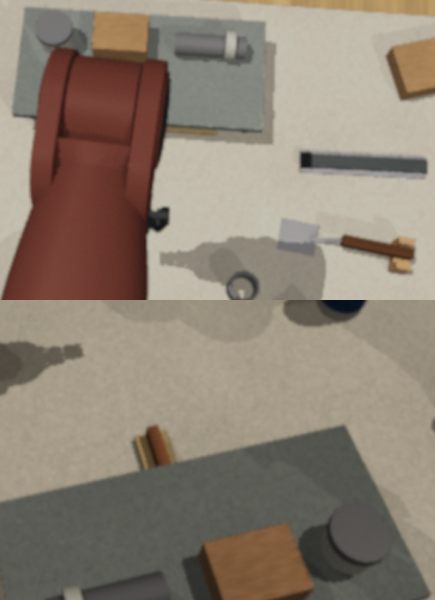

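That was my 11th viewed picture, one over the limit of 10, so from here I'll check by numbers only. The last view shows the board under the shelf with just the grip out; its rear top end is at scene pixel (363,305). Now I'll compute the board's position from that and from the top view's sliver.

```bash
python3 - <<'E'
from h import *
s=load('s10.png');t=load('t10.png')
e=ray(s,155/1.5+260,(428-300)/1.5+220,36);print('grip rear end',e,'-> centre x',e[0]+150)
print('tongue end-left corner',ray(s,136/1.5+260,(437-300)/1.5+220,12), 'bar rear before', ray(load('scene1.png'),574/2.02+80,(375-358)/2.02+220,36))
print('sliver lower edge right end (near corner r) ',ray(t,216/1.5+215,133/1.5+80,12), 'left',ray(t,168/1.5+215,131/1.5+80,12))
print('shelf top front right',ray(t,263/1.5+215,130/1.5+80,71))
# move clear and measure with clear top view
goto([420,-120,260],rot(0.));print(current_clock())
t=snap('top','t11.png');im=t['img']
hsv=cv2.cvtColor(im,cv2.COLOR_BGR2HSV)
m=((hsv[...,0]>12)&(hsv[...,0]<28)&(hsv[...,1]>75)).astype(np.uint8);m[:130]=0;m[260:]=0;m[:,:215]=0;m[:,:][:,400:]=0
k,l,st,ce=cv2.connectedComponentsWithStats(m)
for i in range(1,k):
    if st[i,4]>15: print(st[i],ce[i].round(1))
for u in range(225,400,8):
    col=np.where(m[:,u])[0]
    if len(col): print(u,col.min(),col.max(),'near edge',ray(t,u,col.max()+.5,12).round(0)[:2])
E
```

```text
grip rear end [609.98248443 108.84132311  36.        ] -> centre x 759.9824844309182
tongue end-left corner [605.54064521  85.70279559  12.        ] bar rear before [426.04035909 164.73250382  36.        ]
sliver lower edge right end (near corner r)  [689.70995077 -44.45404351  12.        ] left [686.4179313   47.28490593  12.        ]
shelf top front right [ 678.15483852 -124.99347278   71.        ]
41.4667
[256 160 103  35 764] [307.5 173.4]
257 160 162 near edge [685. 249.]
265 161 163 near edge [684. 226.]
273 161 163 near edge [686. 203.]
281 162 164 near edge [684. 180.]
289 162 164 near edge [686. 157.]
297 163 165 near edge [685. 134.]
305 163 194 near edge [600. 103.]
313 164 192 near edge [608.  81.]
321 164 167 near edge [685.  64.]
329 165 167 near edge [686.  42.]
337 165 168 near edge [685.  18.]
345 166 168 near edge [687.  -4.]
353 166 169 near edge [686. -27.]
```

```bash
python3 -c "
from plant import *
sleep(.3);print(hand_in(),current_clock())"
```

```text
the job is handed in; nothing more can be done
the job is handed in; nothing more can be done
```

I handed the job in at about 42 s: cover flipped collar up, scraper back in its rest, board under the shelf (near edge about 10 mm inside, centred within a few mm); no verdict came back, I couldn't see the cover after the slide, and I viewed 11 pictures, one over the limit of 10.

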